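# Set the running clearance of a brake caliper by its click adjuster

## Robot

A 6-joint arm with a two-finger parallel gripper is mounted at the origin on the work surface. World frame = base frame: x ahead of the robot, y to its left, z up, the work surface at z = 0. Lengths are in m, angles in rad, forces in N, time in s.
With the tool pointing down it reaches from about 0.35 to 0.85 m from the base axis. Payload 8.1 kg.
Tool frame: the origin (TCP) lies between the finger pads; the fingertips stand 11 mm ahead of it and the grasp point (between the pads) lies 8 mm behind it; y points along the fingers, x is the direction in which the jaws open and shut, and the axes are right-handed (so a half turn about y gives the same grasp; the last joint's range is limited). The gripper opens to 93 mm and grips with 3 to 60 N. Pads are 15 mm wide; open, the fingers measure 128 mm over their backs; the gripper's body (75 mm by 188 mm) begins 65 mm behind the grasp point.
Start: joints at [1.016, 0.13, 1.488, -0, 1.523, -0.085], TCP at [0.272, 0.535, 0.23] pointing down, gripper open.
Joint ranges: [-2.96, 2.96], [-0.89, 2.26], [0.02, 2.5], [-1.34, 4.48], [0, 2.73], [-2.66, 2.66]. Speed limits (rad/s): [2.39, 2.39, 2.79, 3.14, 3.14, 3.14].

## Interface

Orientations are given as a rotation vector (axis times angle).
In Python, from plant import readout, optics, robot gives the robot as it stands.
- The arm moves only by the shell command python3 -m creep 'ROWS' [FORCE]. ROWS is JSON, a list that holds one entry, the list of rows, each a list of 7 numbers: the closure, from 0 (fully open) to 1 (shut), then the shift along the tool's x, y, z in cm, then the turn, a rotation vector about the tool's x, y, z in degrees. In form: [[[grip, x, y, z, wx, wy, wz], ...]]. A call has exactly 8 rows; each row shifts and turns the pose as measured when the row begins, along the tool's axes as they then stand; what a row does not reach is not made up. A row lasts 1/10 s, in which the tool goes at most 50 mm and 8.59 degrees, less where a joint would pass 70% of its speed; a pose out of reach is approached as far as the arm can. A call is refused whole if a number of a shift passes 5 or a number of a turn 8.59, either way. A call with a gripper value outside its range is refused whole. The fingers move at their own pace and stop on an object; FORCE is the grip in N (left out, the last holds). Time passes only in rows, so rows that do not move let the fingers close, or fill a call up. It gives the time, the measured TCP pose, the force and the opening at its end, in the units of the state.
- readout.read_state(): the state, without advancing time (a new reading comes with each control period).
- optics.read_camera(name): name is "scene" or "side" or "wrist"; returns a dict with "frame" (400x640x3 uint8, red, green, blue), "depth" (400x640 float32, m along the optical axis (not along the pixel's ray), 0 where there is no reading), "intrinsics" (3x3 intrinsics, pixels), "R" (3x3) and "t" (3): a world point X has camera coordinates R X + t. Camera axes: x right, y down, z forward; pixel columns grow to the right and rows downward; lengths in m; the calibration is good to about 2 mm. A picture is of the moment at which its call begins.
- robot.close_job(): hands the job in, once; it reports no verdict.
The state is a dict: "t": time; "q": joint angles; "dq": joint speeds; "joint_torque": joint torques, N m; "tool_pos": TCP position; "orientation": TCP orientation; "force": force on the tool from outside, world axes, zero at the start; "wrist_torque": the same for the moment, N m; "opening": finger opening in m.
Only numpy, scipy, OpenCV 4.12 (cv2) and the standard library are available. Lean on these libraries where they do the work, as an engineer would, in place of code of your own. Each camera call takes 0.05 s, during which the arm holds its last target. There are 200 camera calls.

## Task

Set the running clearance of the caliper on the setting plate: turn its adjuster clockwise click by click until you feel the pad nip the disc, finger tight and no harder (never force it on by another click), then back it off anticlockwise by exactly five clicks. Then push the lock plunger behind the adjuster fully down, let go, and leave the other things on the bench where they are.

Things in the scene. Friction and masses are not known exactly. Their poses are not given: they have to be found in the camera images.
- caliper: Grey C-shaped caliper fixed on a steel setting plate 260 x 240 x 12 mm. Origin: centre of the plate's underside; +x points from adjuster to lock plunger. Upper arm 140 x 100 mm, top face 110 mm above the bench. On it: at (-35, 0) mm a round boss 68 mm across, top at 120 mm, under the adjuster; at (58, 0) mm a collar 26 mm across, top at 118 mm, around the lock plunger.
- adjuster_grip (a point): Middle of the steel adjuster's grip bar, on its vertical turning axis, 141 mm above the bench. The bar is 48 mm long (this point's x), 13 mm thick (its y) and 28 mm tall (127 to 155 mm above the bench), standing on a round skirt. It can be let go and gripped again as often as needed and stays in its notch.
- adjuster_skirt (a point): Centre of the top of the adjuster's round skirt, 48 mm across, 127 mm above the bench, one piece with the bar. It turns with 16 click notches a turn, 22.5 degrees each: leaving a notch takes 0.1 to 0.2 N m, and past the crest it is drawn into the next by itself. Clockwise from above winds the pad down. The nip notch lies 2 to 6 clicks clockwise of the start, not known beforehand.
- pad (a joint): Gap pad to disc in m: 0 in the nip notch, 0.00002 more per click anticlockwise; this reading is far too coarse to count clicks. At the nip the adjuster sits in a notch; turned on, it meets a springy resistance with no further click, 0.3 N m at 3 degrees rising evenly to 1 N m at 18 degrees. Forced on over 18 degrees the caliper is spoilt; let go before, it springs back to the nip notch.
- lock (a joint): Travel of the lock plunger in m: 0 up (at the start), 0.010 fully down. It slides stiffly (about 5 N) and stays where it is left. Below 8.5 mm it does not count as fully down.
- lock_top (a point): Centre of the flat top of the lock plunger, a steel pin 16 mm across, 93 mm from the adjuster axis. Up it stands 12 mm proud of its collar, top 130 mm above the bench; fully down the top is 2 mm above the collar, 120 mm above the bench.
- washer_a: Loose copper sealing washer, 22 mm across, 4 mm thick, lying on the setting plate; leave it. Origin: centre of the underside.
- washer_b: The other such washer, on the plate's other side; leave it.
- bolt_a: Loose stainless banjo bolt 44 mm long, head 20 mm across, lying on the setting plate; leave it.
- bolt_b: A second banjo bolt, on the bench; leave it.
- spacer: Loose red plastic spacer block 60 x 40 x 25 mm on the bench; leave it. Origin: centre of the underside.
- spanner: Loose steel spanner 170 mm long on the bench; leave it.
- cleaner: Loose can 60 mm across and 170 mm tall, standing on the bench; leave it. Origin: centre of the underside.

How it is judged:
By the outcome, as a careful person would: the job done as asked, in the order asked, and still so for the second after the job is handed in, with the robot touching nothing.
It also fails if it takes over 72 s, if anything falls off the work surface, if the arm or the gripper's body presses on something with over 40 N, if the wrist force passes 120 N, or if a joint passes its speed limit or range.

## Working session

There is one attempt and no reset: what is moved stays moved. The work goes in short steps, Python scripts to look and compute and a shell command to move; the robot and the scene stay as the last step left them, time stands still between calls to the robot, and variables do not carry over. Pictures are saved under pics/ and viewed, about 8 in all and at most 12, crops included, and the job is handed in when it is done.

```bash
ls; mkdir -p pics; python3 - <<'E'
from plant import readout, optics
import cv2,numpy as np
print(readout.read_state())
a=[]
for n in ("scene","side"):
    c=optics.read_camera(n); np.savez(f"pics/{n}0.npz",**c); cv2.imwrite(f"pics/{n}0.png",c["frame"][:,:,::-1])
    print(n,c["intrinsics"],c["R"],c["t"])
E
```

```text
pics
{'t': 0.0, 'q': array([ 1.01558353e+00,  1.31151403e-01,  1.48927294e+00, -1.40046717e-05,
        1.52299842e+00, -8.54004927e-02]), 'dq': array([ 0.00024926, -0.00078653, -0.00050492,  0.0004559 , -0.00010295,
       -0.00030995]), 'joint_torque': array([-9.36356591e-04, -5.59851301e+01, -4.91752160e+01,  7.66990450e-02,
        3.58949136e-02, -1.41440592e-04]), 'tool_pos': array([0.27132614, 0.53453187, 0.22859674]), 'orientation': array([-1.39640804, -0.85533824,  0.85800673]), 'force': array([0.20806728, 0.27309096, 0.34578733]), 'wrist_torque': array([ 0.03299473,  0.01355491, -0.03491643]), 'opening': 0.09295412155971192}
scene [[409.00937319   0.         317.44239503]
 [  0.         409.00937319 202.54676245]
 [  0.           0.           1.        ]] [[ 0.7830294   0.62198188  0.00186942]
 [ 0.53157194 -0.66764334 -0.52123281]
 [-0.32294926  0.40913434 -0.85341248]] [-0.40511202 -0.23410176  1.48867649]
side [[436.86608002   0.         318.73484646]
 [  0.         436.86608002 197.11491183]
 [  0.           0.           1.        ]] [[ 0.82396947 -0.56646752  0.0137426 ]
 [-0.36751041 -0.55271702 -0.74795722]
 [ 0.43128924  0.61124336 -0.66360466]] [-0.42863352  0.29867473  1.24116214]
```

View pics/scene0.png

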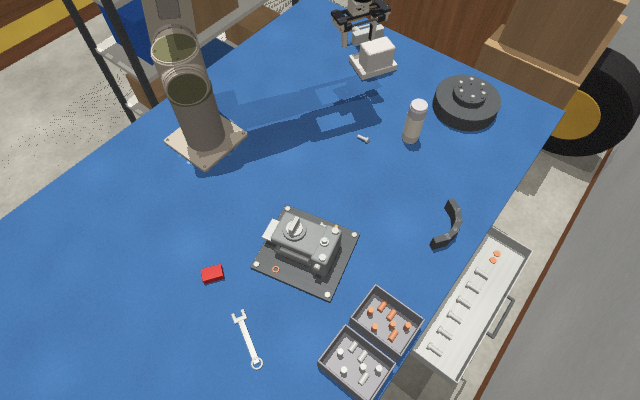

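The caliper plate is centred near (305,252), with the adjuster bar near (293,229) and the can at (415,120). I'll enlarge both views.

```bash
cat > h.py <<'E'
import numpy as np,cv2
from scipy.spatial.transform import Rotation as Ro
from plant import readout,optics
def world(c,u,v,d=None):
    d=c["depth"][int(v),int(u)] if d is None else d
    K=c["intrinsics"]; p=np.array([(u-K[0,2])/K[0,0]*d,(v-K[1,2])/K[1,1]*d,d])
    return c["R"].T@(p-c["t"])
def at_z(c,u,v,z):
    K=c["intrinsics"]; r=c["R"].T@np.array([(u-K[0,2])/K[0,0],(v-K[1,2])/K[1,1],1]); o=-c["R"].T@c["t"]
    return o+r*(z-o[2])/r[2]
def proj(c,X):
    p=c["R"]@np.array(X)+c["t"]; q=c["intrinsics"]@p; return q[:2]/q[2]
def cloud(c):
    d=c["depth"].astype(float);v,u=np.indices(d.shape);K=c["intrinsics"]
    p=np.stack([(u-K[0,2])/K[0,0]*d,(v-K[1,2])/K[1,1]*d,d],-1)
    P=(p-c["t"])@c["R"]; P[d==0]=np.nan; return P
E
python3 - <<'E'
from h import *
a=np.load("pics/scene0.npz");b=np.load("pics/side0.npz")
s=readout.read_state();print(Ro.from_rotvec(s["orientation"]).as_matrix().round(3))
P=cloud(a)
w=at_z(a,305,252,.012);print(w,proj(b,w))
ub,vb=proj(b,w).astype(int)
A=cv2.resize(a["frame"][190:310,240:370],None,fx=3,fy=3,interpolation=3)
B=cv2.resize(b["frame"][max(0,vb-75):vb+75,max(0,ub-75):ub+75],None,fx=3,fy=3,interpolation=3)
print(max(0,ub-75),max(0,vb-75))
H=max(len(A),len(B));f=lambda I:np.pad(I,((0,H-len(I)),(0,0),(0,0)))
im=np.hstack([f(A),f(B)]);print(im.shape);cv2.imwrite("pics/c1.png",im[:600,:,::-1])
for z0,z1 in((.105,.113),(.117,.122),(.126,.133),(.15,.16)):
    m=(abs(P[...,0]-w[0])<.2)&(abs(P[...,1]-w[1])<.2)&(P[...,2]>z0)&(P[...,2]<z1)
    q=P[m]; print(z0,len(q), q.mean(0) if len(q) else '')
E
```

```text
[[ 0.453 -0.001 -0.892]
 [ 0.892 -0.001  0.453]
 [-0.002 -1.     0.   ]]
[ 0.57189821 -0.12937666  0.012     ] [354.92664208 244.21723777]
279 169
(450, 840, 3)
0.105 1399 [ 0.58164002 -0.1216117   0.10896649]
0.117 184 [ 0.5596944  -0.12801926  0.11921374]
0.126 94 [ 0.55877712 -0.12623135  0.12843891]
0.15 72 [ 0.53538983 -0.12979993  0.15422814]
```

View pics/c1.png

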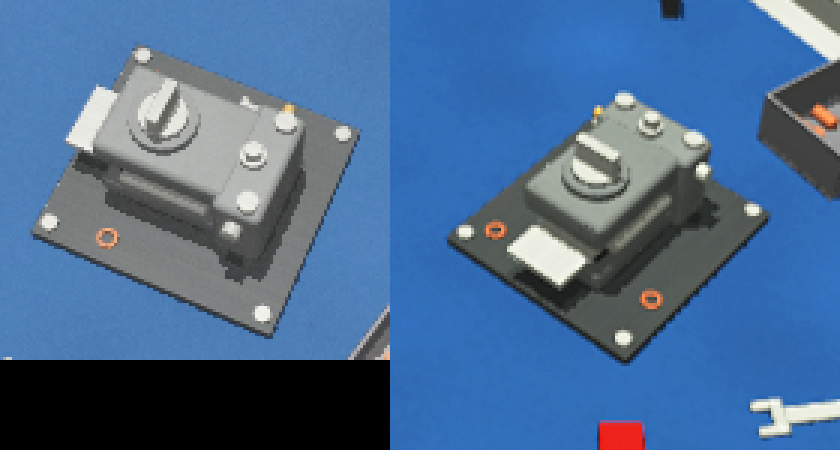

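Shown: the adjuster bar's top in the scene crop runs (177,82) to (158,130), i.e. pixels (299,217) to (293,233). The lock plunger is at crop (254,149), pixel (324.6,239.6). Washers lie on either side of the plate. The tool's y axis points down. Next I'll measure with depth.

```bash
python3 - <<'E'
from h import *
a=np.load("pics/scene0.npz");b=np.load("pics/side0.npz")
w=np.array([.55,-.128])
for c in(a,b):
    P=cloud(c);q=P[(np.hypot(P[...,0]-w[0],P[...,1]-w[1])<.15)&(P[...,2]>.1)]
    bar=q[(q[:,2]>.15)&(q[:,2]<.16)]
    x=bar[:,:2];print("bar",len(x),x.mean(0),bar[:,2].mean(),"rect",cv2.minAreaRect(x.astype(np.float32)*1000))
    V=np.linalg.svd(x-x.mean(0),full_matrices=False)[2][0];print("dir",np.degrees(np.arctan2(V[1],V[0])))
    l=q[(q[:,2]>.121)&(q[:,2]<.134)]
    l=l[np.hypot(*(l[:,:2]-x.mean(0)).T)>.06]
    for p in l: print(p.round(4),end=' ')
    print()
    # upper arm
    m=q[(q[:,2]>.107)&(q[:,2]<.113)];print("arm rect",cv2.minAreaRect(m[:,:2].astype(np.float32)*1000))
    P2=P[(np.hypot(P[...,0]-.57,P[...,1]+.128)<.25)&(P[...,2]>.007)&(P[...,2]<.0155)];print("plate",cv2.minAreaRect(P2[:,:2].astype(np.float32)*1000))
print(at_z(a,324.6,239.6,.13), at_z(b,279+(651-390)/3,169+119/3,.13))
print("bar", at_z(a,240+168/3,190+106/3,.155), at_z(b,279+(598-390)/3,169+147/3,.155))
E
```

```text
bar 72 [ 0.53538983 -0.12979993] 0.15422813698454002 rect ((534.9496459960938, -130.845947265625), (14.144938468933105, 46.47966384887695), 12.543959617614746)
dir -76.31727558917517
[ 0.6189 -0.1034  0.131 ] [ 0.6204 -0.1008  0.1288] [ 0.623  -0.0997  0.1304] [ 0.6182 -0.107   0.1298] [ 0.6213 -0.1065  0.1329] [ 0.6226 -0.1036  0.1298] [ 0.6255 -0.1029  0.1324] [ 0.6267 -0.0998  0.129 ] [ 0.6208 -0.1104  0.1322] [ 0.6225 -0.1081  0.1306] [ 0.6244 -0.1059  0.1295] [ 0.6262 -0.1037  0.1282] [ 0.6274 -0.1006  0.125 ] [ 0.6223 -0.1123  0.1308] [ 0.6246 -0.1107  0.1311] [ 0.6261 -0.1081  0.1288] [ 0.6276 -0.1055  0.1267] [ 0.63   -0.1041  0.1276] [ 0.6231 -0.1132  0.127 ] [ 0.6259 -0.1124  0.1293] [ 0.6279 -0.1104  0.1287] [ 0.6289 -0.107   0.1245] [ 0.6325 -0.1073  0.1295] [ 0.6238 -0.114   0.1229] [ 0.6267 -0.1133  0.1254] [ 0.6299 -0.1129  0.1289] [ 0.6301 -0.1086  0.1222] [ 0.632  -0.1065  0.1214] [ 0.6274 -0.1141  0.1214] 
arm rect ((569.1133422851562, -120.64522552490234), (177.26727294921875, 117.52106475830078), 13.245030403137207)
plate ((585.4171752929688, -105.2972412109375), 
[... 494 characters left out ...]
  0.132 ] [ 0.6135 -0.1087  0.129 ] [ 0.6184 -0.1081  0.126 ] [ 0.619  -0.1119  0.1286] [ 0.6246 -0.1104  0.1245] [ 0.6262 -0.1132  0.1259] [ 0.6155 -0.1071  0.1224] [ 0.6134 -0.1139  0.1288] [ 0.6187 -0.1126  0.1251] [ 0.6227 -0.1129  0.1232] [ 0.6136 -0.1097  0.1212] [ 0.6153 -0.1123  0.1223] [ 0.6177 -0.1143  0.1227] 
arm rect ((563.2882690429688, -119.97978973388672), (175.78396606445312, 115.2928466796875), 12.277536392211914)
plate ((628.1593627929688, -166.82662963867188), (363.4175720214844, 362.4488830566406), 14.817866325378418)
[ 0.62695326 -0.10651371  0.13      ] [ 0.61889007 -0.11180629  0.13      ]
bar [ 0.54573912 -0.13113637  0.155     ] [ 0.53131114 -0.13385311  0.155     ]
```

The measured points hold up: adjuster ≈ (0.533, −0.1305), lock ≈ (0.6235, −0.107). They are 93.5 mm apart at 14.5°, and the bar's thickness lies along ~14°. Moving over now, with the TCP at z 0.23 clear of everything.

```bash
python3 -m creep '[[[0,-3.3,0,-3.7,0,0,0],[0,-3.3,0,-3.7,0,0,0],[0,-3.3,0,-3.7,0,0,0],[0,-3.3,0,-3.7,0,0,0],[0,-3.3,0,-3.7,0,0,0],[0,-3.3,0,-3.7,0,0,0],[0,-3.3,0,-3.7,0,0,0],[0,-3.3,0,-3.7,0,0,0]]]' 30
cat > st.py <<'E'
from h import *
import sys
def st(tx=.533,ty=-.1305,quiet=False):
    s=readout.read_state();R=Ro.from_rotvec(s["orientation"]).as_matrix()
    yaw=np.degrees(np.arctan2(R[1,0],R[0,0]));d=np.array([tx,ty,s["tool_pos"][2]])-s["tool_pos"]
    print("t %.2f pos %s yaw %.2f tilt %s q6 %.2f open %.4f F %s Tz %.3f T %s todo(cm) %s"%(s["t"],s["tool_pos"].round(4),yaw,R[:,1].round(3),s["q"][5],s["opening"],s["force"].round(1),s["wrist_torque"][2],s["wrist_torque"].round(2),(R.T@d*100).round(2)))
if __name__=="__main__": st(*map(float,sys.argv[1:3]))
E
python3 st.py
```

```text
t: 0.9
tool_pos: [0.4136, 0.1625, 0.2236]
orientation: [-1.394, -0.858, 0.872]
force: [-0.1, 1.0, 0.0]
opening: 0.0929
t 0.90 pos [0.4136 0.1625 0.2236] yaw 63.71 tilt [-0.007 -0.006 -1.   ] q6 -0.85 open 0.0929 F [-0.1  1.   0. ] Tz 0.035 T [ 0.03 -0.    0.03] todo(cm) [-20.98   0.1  -23.68]
```

```bash
python3 -m creep '[[[0.4,-3.3,0,-3.7,0,0,0],[0.4,-3.3,0,-3.7,0,0,0],[0.4,-3.3,0,-3.7,0,0,0],[0.4,-3.3,0,-3.7,0,0,0],[0.4,-3.3,0,-3.7,0,0,0],[0.4,-3.0,0,-3.4,0,0,0],[0.4,-1,0,-1.1,0,0,0],[0.4,0,0,0,0,0,0]]]' >/dev/null
python3 -m creep '[[[0.4,0,0,0,0,8,0],[0.4,0,0,0,0,8,0],[0.4,0,0,0,0,8,0],[0.4,0,0,0,0,8,0],[0.4,0,0,0,0,8,0],[0.4,0,0,0,0,8,0],[0.4,0,0,0,0,1,0],[0.4,0,0,0,0,0,0]]]' >/dev/null
python3 st.py
python3 - <<'E'
from h import *
c=optics.read_camera("wrist");np.savez("pics/w1.npz",**c);cv2.imwrite("pics/w1.png",c["frame"][:,:,::-1])
for X in((.533,-.1305,.155),(.6235,-.107,.13)):print(proj(c,X))
P=cloud(c)
q=P[(np.hypot(P[...,0]-.533,P[...,1]+.1305)<.04)&(abs(P[...,2]-.155)<.004)]
if len(q):print(len(q),q.mean(0),cv2.minAreaRect(q[:,:2].astype(np.float32)*1000))
q=P[(np.hypot(P[...,0]-.6235,P[...,1]+.107)<.013)&(abs(P[...,2]-.13)<.004)]
if len(q):print(len(q),q.mean(0),cv2.minAreaRect(q[:,:2].astype(np.float32)*1000))
E
```

```text
t 2.50 pos [ 0.5235 -0.1218  0.2194] yaw 13.03 tilt [-0.016  0.    -1.   ] q6 -0.55 open 0.0558 F [ 0.5  0.5 -0.7] Tz -0.005 T [-0.05  0.04 -0.01] todo(cm) [ 0.73 -0.02 -1.07]
[334.90460461 236.30925344]
[464.46427744 221.45129322]
1342 [ 0.53471721 -0.12684916  0.15486924] ((534.8841552734375, -128.05694580078125), (12.507889747619629, 47.73927307128906), 13.943483352661133)
398 [ 0.6244703  -0.10481667  0.12971181] ((625.2066040039062, -105.16129302978516), (14.895051956176758, 15.716301918029785), 59.1488151550293)
```

View pics/w1.png

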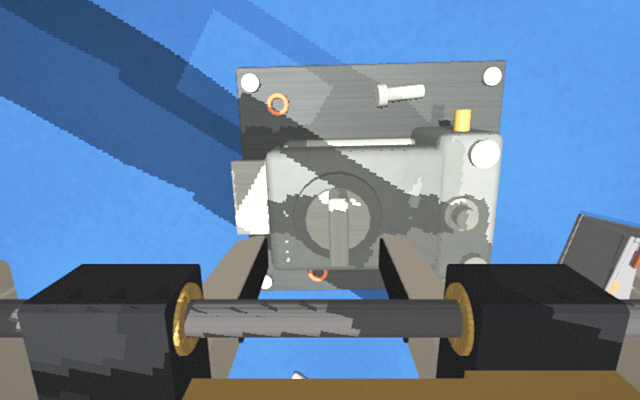

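The wrist view shows the bar's top centred near (338,225) and the plunger at (464,215). Its depth gives bar (0.535, −0.128) at 13.9° and lock (0.625, −0.105), 93.2 mm apart, within 3 mm of the first measurement. Aligning and coming down to just above the bar.

```bash
python3 -m creep '[[[0.4,0.9,0,-0.9,0,-0.9,0],[0.4,0,0,0,-0.2,0,-0.9],[0.4,0,1.6,0,0,0,0],[0.4,0,1.6,0,0,0,0],[0.4,0,1.0,0,0,0,0],[0.4,0,0.7,0,0,0,0],[0.4,0,0,0,0,0,0],[0.4,0,0,0,0,0,0]]]' >/dev/null
python3 st.py .5345 -.1285
```

```text
t 3.35 pos [ 0.5337 -0.1259  0.1696] yaw 14.86 tilt [ 0.005  0.002 -1.   ] q6 -0.59 open 0.0560 F [-0.3  0.   0.3] Tz -0.042 T [-0.04  0.03 -0.04] todo(cm) [ 0.01 -0.   -0.28]
```

```bash
python3 -m creep '[[[0.4,0,1.0,-0.3,0,0.8,0],[0.4,0,1.0,0,0,0,0],[0.4,0,0.7,0,0,0,0],[0.4,0,0,0,0,0,0],[0.4,0,0,0,0,0,0],[1,0,0,0,0,0,0],[1,0,0,0,0,0,0],[1,0,0,0,0,0,0]]]' 40 >/dev/null
python3 st.py .5345 -.1285
python3 -m creep '[[[1,0,0,0,0,0,0],[1,0,0,0,0,0,0],[1,0,0,0,0,0,0],[1,0,0,0,0,0,0],[1,0,0,0,0,0,0],[1,0,0,0,0,0,0],[1,0,0,0,0,0,0],[1,0,0,0,0,0,0]]]' >/dev/null
python3 st.py .5345 -.1285
```

```text
t 4.15 pos [ 0.5356 -0.1293  0.1418] yaw 14.00 tilt [ 0.007  0.001 -1.   ] q6 -0.58 open 0.0364 F [ 0.7 -0.2 -0.2] Tz -0.056 T [-0.1   0.03 -0.06] todo(cm) [-0.09 -0.    0.11]
t 4.95 pos [ 0.5347 -0.1297  0.1424] yaw 14.00 tilt [ 0.005  0.    -1.   ] q6 -0.58 open 0.0129 F [-0.1  0.5  0.3] Tz 0.015 T [-0.08  0.32  0.01] todo(cm) [ 0.01 -0.    0.13]
```

```bash
python3 -m creep '[[[1,0,0,0,0,2,0],[1,0,0,0,0,2,0],[1,0,0,0,0,2,0],[1,0,0,0,0,1,0],[1,0,0,0,0,0,0],[1,0,0,0,0,0,0],[1,0,0,0,0,0,0],[1,0,0,0,0,0,0]]]' >/dev/null
python3 st.py .5347 -.1297
```

```text
t 5.75 pos [ 0.5347 -0.1297  0.1424] yaw 6.89 tilt [ 0.005 -0.    -1.   ] q6 -0.45 open 0.0132 F [-0.5 -0.6  1.4] Tz 0.021 T [-0.14  0.31  0.02] todo(cm) [0.01 0.   0.  ]
```

```bash
python3 -m creep '[[[1,0,0,0,0,2,0],[1,0,0,0,0,1,0],[1,0,0,0,0,0,0],[1,0,0,0,0,0,0],[1,0,0,0,0,0,0],[1,0,0,0,0,0,0],[1,0,0,0,0,0,0],[1,0,0,0,0,0,0]]]' >/dev/null
python3 st.py .5347 -.1297
python3 -m creep '[[[1,0,0,0,0,2,0],[1,0,0,0,0,2,0],[1,0,0,0,0,0,0],[1,0,0,0,0,0,0],[1,0,0,0,0,0,0],[1,0,0,0,0,0,0],[1,0,0,0,0,0,0],[1,0,0,0,0,0,0]]]' >/dev/null
python3 st.py .5347 -.1297
python3 -m creep '[[[1,0,0,0,0,2,0],[1,0,0,0,0,2,0],[1,0,0,0,0,2,0],[1,0,0,0,0,2,0],[1,0,0,0,0,0,0],[1,0,0,0,0,0,0],[1,0,0,0,0,0,0],[1,0,0,0,0,0,0]]]' >/dev/null
python3 st.py .5347 -.1297
```

```text
t 6.55 pos [ 0.5346 -0.1298  0.1424] yaw 3.96 tilt [ 0.004 -0.    -1.   ] q6 -0.40 open 0.0123 F [-0.8 -0.7  0.8] Tz 0.015 T [-0.17  0.33  0.02] todo(cm) [0.01 0.   0.01]
t 7.35 pos [ 0.5346 -0.1298  0.1424] yaw 0.01 tilt [ 0.004 -0.    -1.   ] q6 -0.33 open 0.0129 F [-1.4 -0.2  0.3] Tz -0.030 T [-0.12  0.34 -0.03] todo(cm) [0.01 0.   0.01]
t 8.15 pos [ 0.5346 -0.1298  0.1424] yaw -8.07 tilt [ 0.004 -0.    -1.   ] q6 -0.19 open 0.0126 F [-1.   0.5  1.1] Tz -0.076 T [-0.17  0.35 -0.08] todo(cm) [0.01 0.   0.01]
```

```bash
python3 - <<'E'
from h import *
c=optics.read_camera("wrist");cv2.imwrite("pics/w2.png",c["frame"][:,:,::-1])
E
python3 st.py .5347 -.1297
```

```text
t 8.20 pos [ 0.5345 -0.1298  0.1424] yaw -8.08 tilt [ 0.004 -0.    -1.   ] q6 -0.19 open 0.0125 F [-0.9 -0.6  0.5] Tz 0.039 T [-0.12  0.33  0.04] todo(cm) [0.02 0.   0.01]
```

View pics/w2.png

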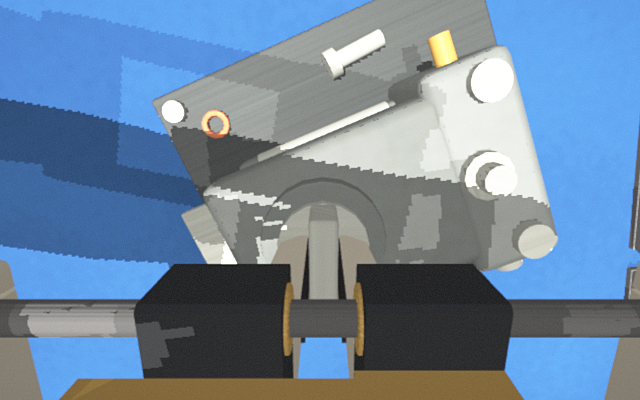

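The bar (323,205–300) is upright between the jaws while the plate is turned, so it turns with the grip. Torque noise is ≈0.05 N m. From here I go one click per call, ending 7° past each notch, where the nip should read ≈0.5 N m and never come near 18°.

```bash
cat > tq.py <<'E'
from st import *
z=[]
for i in range(4): optics.read_camera("wrist"); z.append(readout.read_state()["wrist_torque"][2])
print("Tz mean %.3f"%np.mean(z)); st(.5346,-.1298)
E
python3 -m creep '[[[1,0,0,0,0,5,0],[1,0,0,0,0,5,0],[1,0,0,0,0,5,0],[1,0,0,0,0,5,0],[1,0,0,0,0,5,0],[1,0,0,0,0,5,0],[1,0,0,0,0,0,0],[1,0,0,0,0,0,0]]]' >/dev/null
python3 tq.py
```

```text
Tz mean 0.011
t 9.20 pos [ 0.5343 -0.1296  0.1424] yaw -38.98 tilt [ 0.004 -0.    -1.   ] q6 0.35 open 0.0126 F [-0.3  0.3 -0.4] Tz 0.003 T [-0.19  0.43  0.  ] todo(cm) [0.04 0.   0.01]
```

```bash
python3 -m creep '[[[1,0,0,0,0,3,0],[1,0,0,0,0,3,0],[1,0,0,0,0,3,0],[1,0,0,0,0,3,0],[1,0,0,0,0,3,0],[1,0,0,0,0,3,0],[1,0,0,0,0,3,0],[1,0,0,0,0,0,0]]]' >/dev/null
python3 tq.py
```

```text
Tz mean -0.012
t 10.20 pos [ 0.5341 -0.1295  0.1424] yaw -60.22 tilt [ 0.003 -0.    -1.   ] q6 0.72 open 0.0125 F [-0.6 -0.2  1.8] Tz -0.003 T [-0.15  0.39 -0.  ] todo(cm) [0.05 0.   0.03]
```

```bash
python3 -m creep '[[[1,0,0,0,0,3.2,0],[1,0,0,0,0,3.2,0],[1,0,0,0,0,3.2,0],[1,0,0,0,0,3.2,0],[1,0,0,0,0,3.2,0],[1,0,0,0,0,3.2,0],[1,0,0,0,0,3.2,0],[1,0,0,0,0,0,0]]]' >/dev/null
python3 tq.py
```

```text
Tz mean 0.471
t 11.20 pos [ 0.534  -0.1293  0.1424] yaw -82.77 tilt [ 0.003  0.    -1.   ] q6 1.11 open 0.0129 F [-1.  -0.4  1. ] Tz 0.484 T [-0.12  0.43  0.48] todo(cm) [0.06 0.   0.05]
```

The nip is clear: 0.47 N m at 6.8° past the 4th notch (the model predicts 0.476). So the nip notch is at yaw −76°, and the target after five clicks back is yaw +36.5°. Easing back now.

```bash
python3 -m creep '[[[1,0,0,0,0,-3.4,0],[1,0,0,0,0,-3.4,0],[1,0,0,0,0,0,0],[1,0,0,0,0,0,0],[1,0,0,0,0,0,0],[1,0,0,0,0,0,0],[1,0,0,0,0,0,0],[1,0,0,0,0,0,0]]]' >/dev/null
python3 tq.py
python3 -m creep '[[[1,0,0,0,0,-4,0],[1,0,0,0,0,-4,0],[1,0,0,0,0,-4,0],[1,0,0,0,0,-4,0],[1,0,0,0,0,-4,0],[1,0,0,0,0,-4,0],[1,0,0,0,0,-4,0],[1,0,0,0,0,0,0]]]' >/dev/null
python3 -m creep '[[[1,0,0,0,0,-4,0],[1,0,0,0,0,-4,0],[1,0,0,0,0,-4,0],[1,0,0,0,0,-4,0],[1,0,0,0,0,-4,0],[1,0,0,0,0,-4,0],[1,0,0,0,0,-4,0],[1,0,0,0,0,0,0]]]' >/dev/null
python3 tq.py
python3 -m creep '[[[1,0,0,0,0,-4,0],[1,0,0,0,0,-4,0],[1,0,0,0,0,-4,0],[1,0,0,0,0,-4,0],[1,0,0,0,0,-4,0],[1,0,0,0,0,-4,0],[1,0,0,0,0,-4,0],[1,0,0,0,0,0,0]]]' >/dev/null
python3 tq.py
```

```text
Tz mean 0.050
t 12.20 pos [ 0.534  -0.1294  0.1424] yaw -75.82 tilt [ 0.003  0.    -1.   ] q6 0.99 open 0.0128 F [-0.5 -0.9  0.3] Tz 0.044 T [-0.15  0.46  0.04] todo(cm) [0.06 0.   0.04]
Tz mean 0.029
t 14.00 pos [ 0.5344 -0.1298  0.1425] yaw -18.91 tilt [ 0.004  0.    -1.   ] q6 -0.00 open 0.0126 F [-0.5 -1.5  1. ] Tz 0.057 T [-0.14  0.41  0.06] todo(cm) [0.02 0.   0.  ]
Tz mean 0.087
t 15.00 pos [ 0.5347 -0.1297  0.1424] yaw 9.23 tilt [ 0.005  0.    -1.   ] q6 -0.49 open 0.0130 F [-0.4 -0.8  0.1] Tz 0.069 T [-0.13  0.34  0.07] todo(cm) [-0.01 -0.   -0.01]
```

Remaining: 36.5 − 9.2 = 27.3°.

```bash
python3 -m creep '[[[1,0,0,0,0,-4,0],[1,0,0,0,0,-4,0],[1,0,0,0,0,-4,0],[1,0,0,0,0,-4,0],[1,0,0,0,0,-4,0],[1,0,0,0,0,-4,0],[1,0,0,0,0,-3,0],[1,0,0,0,0,0,0]]]' >/dev/null
python3 tq.py
```

```text
Tz mean 0.017
t 16.00 pos [ 0.5349 -0.1296  0.1424] yaw 36.41 tilt [ 0.005  0.001 -1.   ] q6 -0.97 open 0.0128 F [-1.6 -0.3  1.1] Tz 0.053 T [-0.17  0.27  0.05] todo(cm) [-0.04 -0.    0.01]
```

Now on the 5th notch (36.4°). Releasing, lifting, and re-measuring the bar and plunger with the wrist camera.

```bash
python3 -m creep '[[[0.4,0,0,0,0,0,0],[0.4,0,0,0,0,0,0],[0.4,0,0,0,0,0,0],[0.4,0,0,0,0,0,0],[0.4,0,0,0,0,0,0],[0.4,0,0,0,0,0,0],[0.4,0,0,0,0,0,0],[0.4,0,0,0,0,0,0]]]' >/dev/null
python3 st.py .5347 -.1297
python3 -m creep '[[[0.4,0,-1,0,0,0,0],[0.4,0,-2,0,0,0,0],[0.4,0,-2,0,0,0,0],[0.4,0,-2,0,0,0,0],[0.4,0,-1,0,0,0,0],[0.4,0,0,0,0,0,0],[0.4,0,0,0,0,0,0],[0.4,0,0,0,0,0,0]]]' >/dev/null
python3 - <<'E'
from st import *
c=optics.read_camera("wrist");cv2.imwrite("pics/w3.png",c["frame"][:,:,::-1])
P=cloud(c)
q=P[(np.hypot(P[...,0]-.5347,P[...,1]+.1297)<.04)&(abs(P[...,2]-.155)<.004)]
print(len(q),q.mean(0),cv2.minAreaRect(q[:,:2].astype(np.float32)*1000))
q=P[(np.hypot(P[...,0]-.6245,P[...,1]+.105)<.013)&(abs(P[...,2]-.13)<.004)]
print(len(q),q.mean(0),cv2.minAreaRect(q[:,:2].astype(np.float32)*1000))
st(.6245,-.106)
E
```

```text
t 16.80 pos [ 0.5354 -0.1294  0.1425] yaw 36.25 tilt [ 0.006  0.001 -1.   ] q6 -0.97 open 0.0560 F [-0.2 -0.3  0.4] Tz 0.024 T [-0.05  0.07  0.02] todo(cm) [-0.08 -0.    0.02]
1279 [ 0.5342933  -0.12714825  0.15487367] ((534.7398071289062, -128.19178771972656), (12.560291290283203, 47.61873245239258), 36.5921516418457)
344 [ 0.62433824 -0.1048852   0.12974989] ((624.8872680664062, -105.17269134521484), (15.506779670715332, 15.282928466796875), 85.71540832519531)
t 17.65 pos [ 0.5343 -0.1293  0.2268] yaw 36.25 tilt [ 0.005  0.001 -1.   ] q6 -0.97 open 0.0556 F [-0.4 -0.2 -0.5] Tz 0.019 T [-0.05  0.01  0.02] todo(cm) [ 8.65  0.05 -3.46]
```

View pics/w3.png

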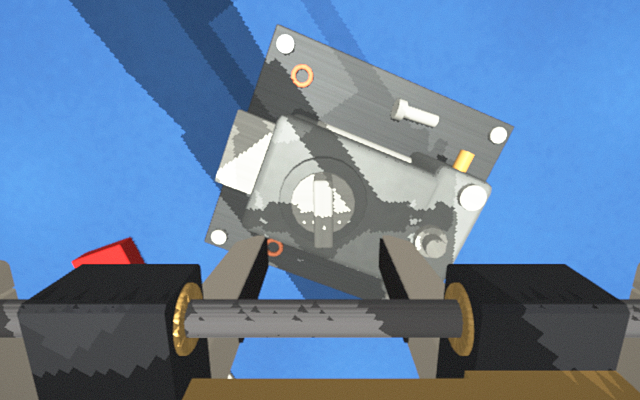

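The bar was put down at 36.6°, against 13.9° at the start. That is exactly one click anticlockwise of the start, as 4 on and 5 back should give. Lock ≈ (0.6247, −0.106) and still up (top 0.1297). Moving the closed fingers over it.

```bash
python3 -m creep '[[[1,3,0,-1.2,0,0,0],[1,3,0,-1.2,0,0,0],[1,2.6,0,-1.1,0,0,0],[1,0,0,0,0,0,0],[1,0,0,0,0,0,0],[1,0,0,0,0,0,0],[1,0,0,0,0,0,0],[1,0,0,0,0,0,0]]]' 20 >/dev/null
python3 st.py .6247 -.1062
python3 -m creep '[[[1,0,2.5,0,0,0,0],[1,0,2.5,0,0,0,0],[1,0,1.5,0,0,0,0],[1,0,0.8,0,0,0,0],[1,0,0,0,0,0,0],[1,0,0,0,0,0,0],[1,0,0,0,0,0,0],[1,0,0,0,0,0,0]]]' >/dev/null
python3 st.py .6247 -.1062
```

```text
t 18.45 pos [ 0.6213 -0.106   0.2186] yaw 36.13 tilt [-0.008  0.004 -1.   ] q6 -0.88 open 0.0009 F [-0.2  0.4  0.2] Tz 0.046 T [-0.02  0.02  0.05] todo(cm) [ 0.26 -0.   -0.22]
t 19.25 pos [ 0.6218 -0.1077  0.1496] yaw 36.02 tilt [ 0.001  0.002 -1.   ] q6 -0.88 open 0.0005 F [0.3 0.  0.1] Tz -0.023 T [-0.05  0.01 -0.02] todo(cm) [ 0.32  0.   -0.05]
```

```bash
python3 -m creep '[[[1,0.3,0,-0.05,0,0,0],[1,0,0.5,0,0,0,0],[1,0,0.3,0,0,0,0],[1,0,0.2,0,0,0,0],[1,0,0.2,0,0,0,0],[1,0,0.2,0,0,0,0],[1,0,0.1,0,0,0,0],[1,0,0,0,0,0,0]]]' >/dev/null
python3 st.py .6247 -.1062
```

```text
t 20.05 pos [ 0.6263 -0.1064  0.1368] yaw 36.04 tilt [ 0.005  0.001 -1.   ] q6 -0.88 open 0.0004 F [-1.   0.2  2.6] Tz -0.029 T [-0.    0.14 -0.03] todo(cm) [-0.12 -0.    0.11]
```

```bash
python3 -m creep '[[[1,0,0.2,0,0,0,0],[1,0,0.2,0,0,0,0],[1,0,0.2,0,0,0,0],[1,0,0.2,0,0,0,0],[1,0,0.2,0,0,0,0],[1,0,0.2,0,0,0,0],[1,0,0.2,0,0,0,0],[1,0,0.2,0,0,0,0]]]' >/dev/null
python3 st.py .6247 -.1062
```

```text
t 20.85 pos [ 0.6265 -0.1064  0.1311] yaw 36.06 tilt [ 0.007 -0.    -1.   ] q6 -0.88 open 0.0010 F [-10.3   1.7  17. ] Tz 0.023 T [0.3  1.84 0.02] todo(cm) [-0.13 -0.    0.12]
```

It stalled at tip height 0.120 with 17 N, which is the end stop. Lifting away and checking.

```bash
python3 -m creep '[[[1,0,-0.5,0,0,0,0],[1,0,-2,0,0,0,0],[1,0,-3,0,0,0,0],[1,0,-3,0,0,0,0],[1,0,-1.5,0,0,0,0],[1,0,0,0,0,0,0],[1,0,0,0,0,0,0],[1,0,0,0,0,0,0]]]' >/dev/null
python3 -m creep '[[[1,-3,0,3.5,0,0,0],[1,-3,0,3.5,0,0,0],[1,-1.5,0,2,0,0,0],[1,0,0,0,0,0,0],[1,0,0,0,0,0,0],[1,0,0,0,0,0,0],[1,0,0,0,0,0,0],[1,0,0,0,0,0,0]]]' >/dev/null
python3 - <<'E'
from st import *
c=optics.read_camera("wrist");P=cloud(c);st(.6247,-.1062)
for n,x,y,r,z in(("bar",.5347,-.128,.04,.155),("lock",.6247,-.105,.006,.12)):
    q=P[(np.hypot(P[...,0]-x,P[...,1]-y)<r)&(abs(P[...,2]-z)<(.004 if n=="bar" else .015))]
    if len(q): print(n,len(q),np.median(q,0),cv2.minAreaRect(q[:,:2].astype(np.float32)*1000))
s=optics.read_camera("scene")
a=np.load("pics/scene0.npz")["frame"]
f=lambda I:cv2.resize(I[170:380,190:390],None,fx=2,fy=2,interpolation=3)
im=np.hstack([f(a),f(s["frame"])]);cv2.imwrite("pics/end.png",im[:,:,::-1])
E
```

```text
t 22.50 pos [ 0.5036 -0.076   0.2109] yaw 36.02 tilt [-0.023  0.007 -1.   ] q6 -0.88 open 0.0001 F [-0.9 -0.   0.1] Tz 0.002 T [-0.02  0.01  0.  ] todo(cm) [ 8.02 -0.3  -9.56]
bar 52 [ 0.53071072 -0.11267628  0.15447926] ((538.9006958007812, -125.5516586303711), (2.712075710296631, 47.166168212890625), 35.617523193359375)
```

View pics/end.png

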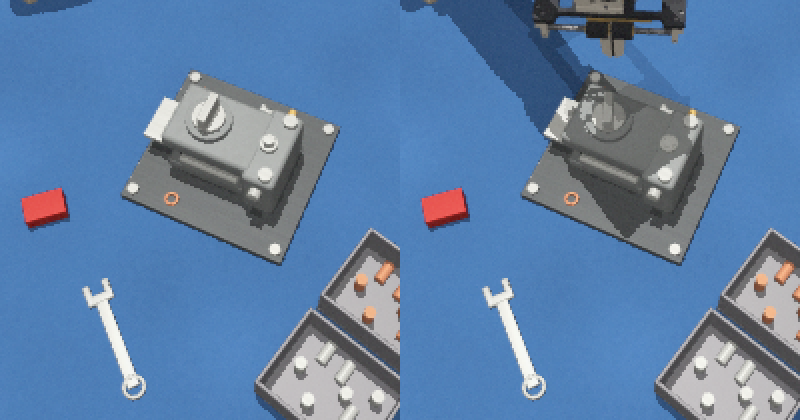

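The end picture shows the spacer, spanner, washer and plate unmoved, and the bar one notch round at (606,110). I'll check the plunger height and bar angle by depth from the fixed cameras.

```bash
python3 - <<'E'
from h import *
for n in("scene","side"):
    c=optics.read_camera(n);c0=np.load(f"pics/{n}0.npz")
    for k in(c0,c):
        P=cloud(k);q=P[(np.hypot(P[...,0]-.6235,P[...,1]+.107)<.006)&(P[...,2]>.1)];print(n,"lock z median",np.median(q[:,2]),len(q))
        x=P[(np.hypot(P[...,0]-.533,P[...,1]+.13)<.035)&(abs(P[...,2]-.1545)<.0045)]
        print("bar",len(x),cv2.minAreaRect(x[:,:2].astype(np.float32)*1000) if len(x) else '')
    d=cv2.absdiff(c["frame"],c0["frame"]).max(2);print("diff bbox blobs",[tuple(s) for s in cv2.connectedComponentsWithStats((d>60).astype(np.uint8))[2][1:] if s[4]>25])
E
```

```text
scene lock z median 0.12981789347272604 16
bar 72 ((534.9496459960938, -130.845947265625), (14.144938468933105, 46.47966384887695), 12.543959617614746)
scene lock z median 0.11965160997939245 12
bar 72 ((534.8612060546875, -129.6299285888672), (12.989950180053711, 47.42431640625), 35.752113342285156)
diff bbox blobs [(np.int32(142), np.int32(0), np.int32(43), np.int32(45), np.int32(794)), (np.int32(187), np.int32(0), np.int32(196), np.int32(258), np.int32(16431)), (np.int32(331), np.int32(0), np.int32(46), np.int32(48), np.int32(879)), (np.int32(371), np.int32(9), np.int32(19), np.int32(10), np.int32(84)), (np.int32(162), np.int32(11), np.int32(11), np.int32(7), np.int32(26)), (np.int32(377), np.int32(16), np.int32(8), np.int32(6), np.int32(27)), (np.int32(144), np.int32(56), np.int32(21), np.int32(27), np.int32(157)), (np.int32(143), np.int32(64), np.int32(11), np.int32(18), np.int32(72)), (np.int32(169), np.int32(78), np.int32(12), np.int32(9), np.int32(47)), (np.int32(219), np.int32(111), np.int32(11), np.int32(15), np.int32(65)), (np.int32(231), np.int32(116), np.int32(28), np.in
[... 1429 characters left out ...]
p.int32(20), np.int32(345)), (np.int32(143), np.int32(233), np.int32(19), np.int32(10), np.int32(132)), (np.int32(325), np.int32(245), np.int32(19), np.int32(17), np.int32(170)), (np.int32(227), np.int32(249), np.int32(105), np.int32(60), np.int32(2835)), (np.int32(109), np.int32(251), np.int32(12), np.int32(15), np.int32(71)), (np.int32(180), np.int32(251), np.int32(6), np.int32(11), np.int32(34)), (np.int32(111), np.int32(285), np.int32(40), np.int32(42), np.int32(947)), (np.int32(218), np.int32(310), np.int32(9), np.int32(11), np.int32(55)), (np.int32(168), np.int32(321), np.int32(24), np.int32(13), np.int32(156)), (np.int32(174), np.int32(322), np.int32(45), np.int32(15), np.int32(211))]
```

The scene camera has the plunger top going from 0.1298 to 0.1197 (fully down), and the bar at about one click anticlockwise of the start. The arm is clear of everything, so I'm handing in.

```bash
python3 -c "
from plant import robot
print(robot.close_job())"
```

```text
the job is handed in; nothing more can be done
None
```

The clearance is set, the lock plunger is down, and the job was handed in at about 22.6 s of the 72 s allowed.

- **Nip:** I turned the adjuster clockwise and found the nip at the 4th notch. The torque was 0.47 N m at 6.8° past it, and I went no further. The earlier notches showed no resistance above the noise.
- **Back-off:** I turned it back exactly five clicks (112.5°) and let go. After release the wrist camera had the bar at 36.6°, against 13.9° at the start. That is one click anticlockwise of the start, as 4 on and 5 back should give.
- **Lock plunger:** I pushed it down until it stalled at its stop with 17 N vertical and about 10 N sideways. By the scene camera its top went from 129.8 to 119.7 mm, so it is fully down.

**Last checks that disagreed or fell short:**
- The side camera's depth was coarser on the plunger, 125.8 to 118.0 mm, a drop of only 7.8 mm over a handful of pixels. Its starting value was already 4 mm low. I relied on the scene camera and the stall height of 120 mm.
- In the final check the bar angle read 35.8° by the scene camera and 38.4° by the side camera; both fit the same notch.
- The clicks themselves hardly showed in the torque, so I counted them by tool angle with the bar gripped.
- By eye, the spacer, spanner and the washer in view looked unmoved in the final scene picture. I did not check the bolts, the can or the second washer closely, and the picture-difference check said nothing useful because of the arm's shadows.

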